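# Slide the onyx egg past the spring catch to the loupe

## Task

Bring the onyx egg up to the fixed loupe: hold the inspection slide's spring press bar down with the fingertips so that its catch pin drops out of the way, and while it is held down push the carriage by its tab past the pin, fully home against the end stop. Then let the bar go, so that it springs up and the pin locks the carriage from behind. Do not touch the egg, which must stay standing in its ring, and leave everything else where it stands.

Things in the scene. Friction and masses are not known exactly. Their poses are not given: they have to be found in the camera images.
- stage: inspection slide: aluminium base plate 140 x 280 x 12 mm, fixed to the shelf. Its axes: +y is the direction in which the carriage must go, z is up, -x is the side with the press bar. Origin on the shelf surface, under the carriage's rail (the plate reaches from x = -95 to +45 mm, y = -140 to +140 mm). A dark end-stop block stands at y = 56 to 74 mm (top 38 mm high), and behind it at y = 84 mm a fixed upright loupe lens, its top 96 mm high
- carriage (a joint): travel of the carriage along the stage's +y, in m: 0 at the loading end, 0.070 against the end stop. It carries the egg in a ring and slides with 1.5 N of friction. The carriage deck (76 x 80 mm, top 34 mm above the shelf) cannot be lifted off. At 0.045 its push tab meets the raised catch pin and is blocked; from 0.063 on the tab is past the pin, which can then rise behind it
- tab_back (a point): on the carriage's upright steel push tab, which stands out sideways over the press bar: a plate 52 mm wide (stage x from -85 to -33 mm), 10 mm thick along the slide, from 38 to 68 mm above the shelf. The point lies on the tab's rear face (the face to push, looking to stage -y), at its lower edge, 38 mm above the shelf, straight above the middle line of the press bar. Axes as the stage's
- bar (a joint): how far the spring press bar is pushed down, in m: 0 up, 0.012 fully down (rigid stop). The spring pushes back with 3.5 N at the top and 7.7 N at the bottom, and brings the bar up again by itself. The catch pin is part of the bar and moves with it; the tab clears the pin only while the bar is at least 0.009 down
- bar_mid (a point): middle of the upper face of the spring press bar, a black bar 28 mm wide (stage x) and 160 mm long (along the slide), running under the push tab; its upper face is 38 mm above the shelf when up and 26 mm when fully down. It may be pressed anywhere along its length. The point moves with the bar. Axes as the stage's
- pin_foot (a point): where the catch pin stands, beside the press bar towards the carriage: on the base plate's surface (12 mm above the shelf), under the middle of the pin. The pin is a square steel pin, 10 mm across the slide and 8 mm along it, its top 47 mm above the shelf when up, 35 mm when fully down. It is fixed to the stage, axes as the stage's
- egg_mid (a point): centre of the banded onyx egg, 37 mm thick, 50 mm high, standing loose on its small flat foot in a white ceramic ring (44 mm across, 14 mm high) on the carriage, its top 87 mm above the shelf; z along the egg
- seat (a point): centre of the ring's floor on the carriage, 37 mm above the shelf; the egg's foot stands there. The egg's middle line is 77 mm to the carriage side of the press bar's middle line
- ring_dish: shallow white ceramic ring dish, 90 mm across, 22 mm high; bystander; origin under its centre
- bezel: loose brass ring lying flat, 48 mm across, 12 mm high; bystander; origin under its centre
- driver: screwdriver lying flat, 150 mm long; bystander; origin at its underside
- loupe: hand loupe, a black plastic barrel 38 mm across and 24 mm high with a flat grip 41 mm long; bystander; origin under the barrel
- jar: small closed jar, 52 mm across, 60 mm high; bystander; origin under its centre
- weight: upright steel cylinder, 36 mm across, 45 mm high; bystander; origin under its centre
- egg: the same egg; origin in the middle of its flat foot

How it is judged:
By the outcome, as a careful person would: the job done as asked, in the order asked, and still so for the second after the job is handed in, with the robot touching nothing.
It also fails if it takes over 35 s, if anything falls off the work surface, if the arm or the gripper's body presses on something with over 40 N, if the wrist force passes 120 N, or if a joint passes its speed limit or range.

## Robot

A 6-joint arm with a two-finger parallel gripper is mounted at the origin on the work surface. World frame = base frame: x ahead of the robot, y to its left, z up, the work surface at z = 0. Lengths are in m, angles in rad, forces in N, time in s.
With the tool pointing down it reaches from about 0.35 to 0.975 m from the base axis. Payload 4.9 kg.
Tool frame: the origin (TCP) lies at the very end of the fingers, on their centre line; the grasp point (between the pads) lies 19 mm behind it; z points along the fingers, y is the line along which they close (so a half turn about z gives the same grasp; the last joint's range is limited). The gripper opens to 85 mm and grips with 20 to 120 N. Pads are 22 mm wide; open, the fingers measure 114 mm over their backs; the gripper's body (76 mm by 85 mm) begins 54 mm behind the grasp point. The pads swing forward as they close: fully open they stand 13 mm farther back than shut.
Start: joints at [1.222, 0.053, 1.613, -0, 1.476, -0.119], TCP at [0.142, 0.609, 0.231] pointing down, gripper open.
Joint ranges: [-3.01, 3.01], [-1.01, 2.22], [0.06, 2.58], [-1.02, 4.17], [0.09, 2.62], [-3.14, 3.14]. Speed limits (rad/s): [2.57, 2.57, 3.14, 3.14, 3.14, 3.14].

## Interface

Orientations are given as a rotation vector (axis times angle).
In Python, from station import ctrl gives the robot as it stands.
- The arm moves only by the shell command python3 -m crank 'ROWS' [OPENING] [FORCE]. ROWS is text: rows parted by semicolons, each of 4 numbers parted by spaces: the shift along the world's x, y, z in units of 0.5 m (1.0 is 0.5 m), then the turn about the world's z in units of 90 degrees (1.0 is 90 degrees). In form: x y z turn; .... A call has exactly 5 rows; each row shifts and turns the commanded pose from where the row before left it; what a row does not reach is not made up. A row lasts 1/12 s, in which the tool goes at most 41.7 mm and 7.16 degrees, less where a joint would pass 70% of its speed; a pose out of reach is approached as far as the arm can. A call with a number of a shift or a turn outside -1 to 1 is refused whole. A call with a gripper value outside its range is refused whole. OPENING is the opening in per cent of the stroke, from 0 (shut) to 100 (fully open), set as the call begins (- or left out, the last holds). The fingers move at their own pace and stop on an object; FORCE is the grip in N (left out, the last holds). Time passes only in rows, so rows that do not move let the fingers close, or fill a call up. It gives the time, the measured TCP pose, the force, the opening and the grip force at its end, in the units of the state.
- ctrl.get_obs(): the state, without advancing time (a new reading comes with each control period).
- ctrl.get_image(name): name is "side" or "top" or "wrist"; returns (picture, depth): 420x560x3 uint8, red, green, blue; 420x560 float32, m along the optical axis (not along the pixel's ray), 0 where there is no reading.
- ctrl.get_calibration(name): a dict with "fx", "fy", "cx", "cy" (pixels), "k1" (the pictures are not rectified: a ray, as slopes to the right and down, at radius r is drawn at 1 + k1 r^2 times it, then the intrinsics apply), "extrinsics" (4x4, takes a point from world to camera coordinates). Camera axes: x right, y down, z forward; pixel columns grow to the right and rows downward; lengths in m; the calibration is good to about 2 mm. A picture is of the moment at which its call begins: read the wrist's pose just before it. get_calibration takes no time and is no camera call; for the wrist camera it gives the pose at the moment of the call.
- ctrl.finish_job(): hands the job in; it is judged then, once.
The state is a dict: "t": time; "q": joint angles; "dq": joint speeds; "effort": joint torques, N m; "tool_pos": TCP position; "tool_rot": TCP orientation; "contact_force": force on the tool from outside, world axes, zero at the start; "wrist_torque": the same for the moment, N m; "opening": finger opening in m; "grip_force": force on a finger pad.
Only numpy, scipy, OpenCV 4.12 (cv2) and the standard library are available. Lean on these libraries where they do the work, as an engineer would, in place of code of your own. Each camera call takes 0.05 s, during which the arm holds its last target. There are 200 camera calls.

## Working session

There is one attempt and no reset: what is moved stays moved. The work goes in short steps, Python scripts to look and compute and a shell command to move; the robot and the scene stay as the last step left them, time stands still between calls to the robot, and variables do not carry over. Pictures are saved under pics/ and viewed, at most 10 in all, crops included, and the job is handed in when it is done.

```bash
mkdir -p pics; ls
cat > h.py <<'E'
import numpy as np, cv2
from station import ctrl
def snap(n,tag):
    c=ctrl.get_calibration(n); im,d=ctrl.get_image(n)
    cv2.imwrite(f'pics/{tag}.png',im[:,:,::-1]); np.savez(f'pics/{tag}.npz',im=im,d=d,**{k:np.array(v) for k,v in c.items()})
def ray(tag,u,v):
    c=np.load(f'pics/{tag}.npz'); K=np.array([[c['fx'],0,c['cx']],[0,c['fy'],c['cy']],[0,0,1]],float)
    p=cv2.undistortPoints(np.array([[[u,v]]],float),K,np.array([float(c['k1']),0,0,0]))[0,0]
    T=c['extrinsics']; R=T[:3,:3]; o=-R.T@T[:3,3]
    return o,R.T@np.array([p[0],p[1],1]),c['d'][int(v),int(u)]
def atz(tag,u,v,z):
    o,r,_=ray(tag,u,v); return o+r*(z-o[2])/r[2]
def atd(tag,u,v):
    o,r,d=ray(tag,u,v); return o+r*d
def tri(t1,p1,t2,p2):
    o1,r1,_=ray(t1,*p1);o2,r2,_=ray(t2,*p2)
    s=np.linalg.lstsq(np.c_[r1,-r2],o2-o1,rcond=None)[0]
    a,b=o1+s[0]*r1,o2+s[1]*r2; return (a+b)/2,np.linalg.norm(a-b)
E
python3 - <<'E'
from h import *
np.set_printoptions(precision=4,suppress=True)
for n in('top','side'): snap(n,n+'0'); 
print(ctrl.get_obs())
E
```

```text
pics
{'t': 0.1, 'q': array([ 1.222 ,  0.0533,  1.6141,  0.    ,  1.476 , -0.119 ]), 'dq': array([ 0.0001,  0.0002, -0.0024,  0.0025,  0.0023,  0.0009]), 'effort': array([  0.0003, -39.4901, -37.1364,  -0.0001,   0.0039,   0.    ]), 'tool_pos': array([0.1422, 0.608 , 0.2302]), 'tool_rot': array([-0.3602, -3.1204,  0.0028]), 'contact_force': array([-0.6383,  0.1746,  0.2448]), 'wrist_torque': array([ 0.0091, -0.0404,  0.0109]), 'grip_force': 0.0, 'opening': 0.08531844473045179}
```

View pics/top0.png

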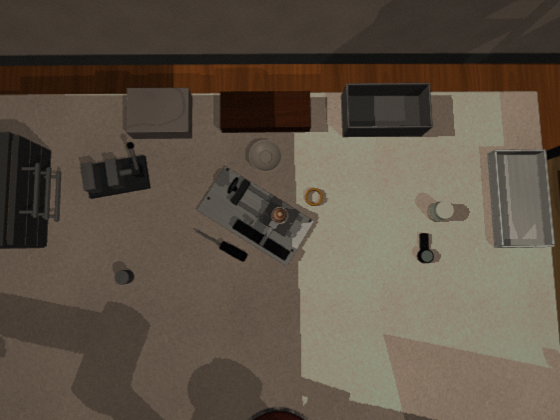

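View pics/side0.png

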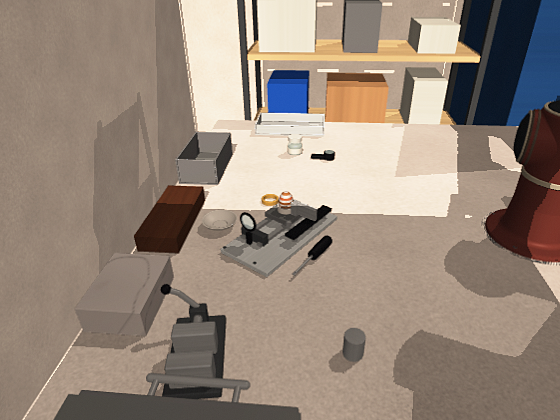

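The top view shows the slide around pixel (255,215). The loupe is at its upper-left end (238,186), the egg at (280,214), and the black bar on the robot's side around (262,240). The driver lies next to it at (230,248). I'll enlarge both views.

Run:
```python
from h import *
np.set_printoptions(precision=4,suppress=True)
for t,(x,y,w,h) in (('top0',(185,155,140,115)),('side0',(210,180,140,100))):
    im=cv2.imread(f'pics/{t}.png')[y:y+h,x:x+w]; im=cv2.convertScaleAbs(im,alpha=1.6)
    cv2.imwrite(f'pics/{t}c.png',cv2.resize(im,None,fx=5,fy=5,interpolation=cv2.INTER_CUBIC))
for u,v in((280,214),(255,215),(197,205),(290,262),(312,225),(222,167)): print(u,v,atd('top0',u,v),atz('top0',u,v,.012))
```

```text
280 214 [ 0.6002 -0.0144  0.0865] [ 0.6082 -0.0165  0.012 ]
255 215 [0.6056 0.0494 0.021 ] [0.6066 0.0497 0.012 ]
197 205 [0.637  0.2043 0.0005] [0.6355 0.2024 0.012 ]
290 262 [ 0.4815 -0.0407  0.0033] [ 0.4816 -0.0403  0.012 ]
312 225 [ 0.5785 -0.1018  0.0005] [ 0.5776 -0.1006  0.012 ]
222 167 [ 0.7404  0.138  -0.0036] [0.7369 0.1363 0.012 ]
```

View pics/top0c.png

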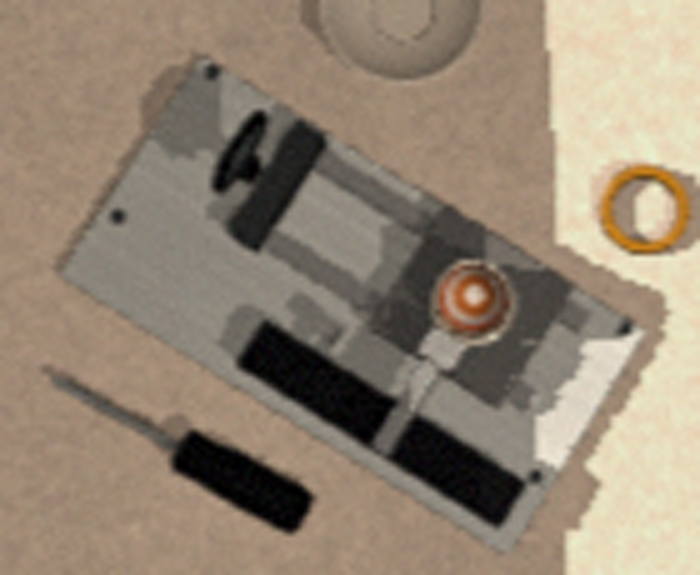

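View pics/side0c.png

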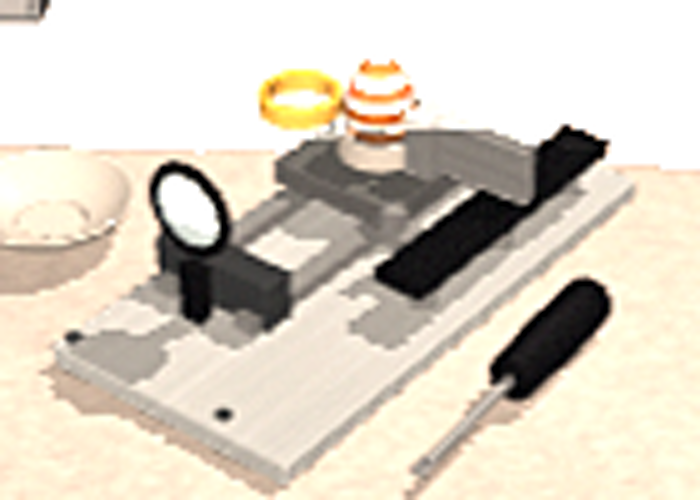

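The top crop (5x, offset 185,155) shows these pixels:
- **Plate corners:** (60,268), (200,52), (640,325), (508,550).
- **Bar corners:** (268,320), (237,362), (525,487), (500,527).
- **Tab:** from about (435,345) to (385,450).
- **Egg:** (473,300).

The side crop (5x, offset 210,180) confirms the loupe at the left end, the tab over the bar, and the egg standing in its ring.

Run:
```python
from h import *
from scipy.spatial.transform import Rotation as R
np.set_printoptions(precision=4,suppress=True)
c=lambda u,v:(185+(u+.5)/5-.5,155+(v+.5)/5-.5)
s=lambda u,v:(210+(u+.5)/5-.5,180+(v+.5)/5-.5)
pc=np.array([atz('top0',*c(*p),.012)[:2] for p in((60,268),(200,52),(640,325),(508,550))])
sp=np.array([(-95,140),(45,140),(45,-140),(-95,-140)])/1000
A,B=sp-sp.mean(0),pc-pc.mean(0); H=A.T@B; th=np.arctan2(H[0,1]-H[1,0],H[0,0]+H[1,1])
M=np.array([[np.cos(th),-np.sin(th)],[np.sin(th),np.cos(th)]]); o=pc.mean(0)-M@sp.mean(0)
print('corners',pc,'th',np.degrees(th),'o',o,'res',pc-(sp@M.T+o))
S=lambda p:(M.T@(p[:2]-o))*1000
for p in((268,320),(237,362),(525,487),(500,527)): print('bar',S(atz('top0',*c(*p),.038)),atd('top0',*c(*p))[2])
for p in((428,368),(413,362),(375,445),(392,455)): print('tabtop',S(atz('top0',*c(*p),.068)))
print('egg',S(atz('top0',*c(475,296),.087)))
for n,a,b in(('plate+y-x',(60,268),(285,480)),('plate+y+x',(200,52),(55,352)),('bar+y-x',(237,362),(415,295)),('eggtop',(475,296),(380,63)),('tabend top',(384,450),(534,172))):
    X,e=tri('top0',c(*a),'side0',s(*b)); print(n,X,e,S(X))
ob=ctrl.get_obs(); print(R.from_rotvec(ob['tool_rot']).as_matrix())
for x,y in((-77,0),(-77,-90)): print(x,y,o+M@np.array([x,y])/1000)
print('M',M)
```

```text
corners [[ 0.627   0.2034]
 [ 0.7423  0.1293]
 [ 0.5919 -0.1026]
 [ 0.475  -0.0302]] th -32.85076007297734 o [0.6301 0.0364] res [[ 0.0008 -0.0022]
 [-0.0015 -0.0003]
 [ 0.      0.003 ]
 [ 0.0007 -0.0006]]
bar [-59.5083  27.8714] 0.007810414246395725
bar [-86.1966  29.7283] 0.042040589900166125
bar [ -62.5228 -129.577 ] 0.03677851324732462
bar [ -86.568  -129.3903] 0.0353064956873983
tabtop [-38.8608 -56.2392]
tabtop [-40.2741 -48.2827]
tabtop [-85.3675 -54.1711]
tabtop [-85.1118 -63.9857]
egg [  2.3648 -57.7761]
plate+y-x [0.6258 0.2045 0.0045] 0.004316292193653706 [-94.8112 138.9082]
plate+y+x [0.7412 0.1295 0.0079] 0.00405858192387096 [ 42.8335 138.4547]
bar+y-x [0.5748 0.1086 0.0335] 0.0014139609879680096 [-85.5361  30.6545]
eggtop [ 0.6014 -0.0135  0.0837] 0.0006063049365956393 [  2.9599 -57.4862]
tabend top [0.5255 0.0331 0.0536] 0.0026596305697193573 [-85.981  -59.5151]
[[-0.9737  0.2278 -0.0007]
 [ 0.2278  0.9737 -0.0017]
 [ 0.0002 -0.0018 -1.    ]]
-77 0 [0.5654 0.0782]
-77 -90 [0.5166 0.0026]
M [[ 0.8401  0.5425]
 [-0.5425  0.8401]]
```

The fit is consistent: the bar is centred at stage x≈-74, which is 77 mm from the egg. The tab's rear face is at y≈-62, so the carriage is at 0. I'll go to stage (-74,-95) with the fingers shut and their closing line along the slide.

```bash
R='0.0374 -0.0611 0 0'
python3 -m crank '0.0374 -0.0611 0 -0.073; 0.0374 -0.0611 0 -0.073; 0.0374 -0.0611 0 -0.073; 0.0374 -0.0611 0 0; 0.0374 -0.0611 0 0' 0 40
python3 -m crank '0.0374 -0.0611 0 0; 0.0374 -0.0611 0 0; 0.0374 -0.0611 0 0; 0.0374 -0.0611 0 0; 0.0374 -0.0611 0 0'
python3 -m crank '0.0374 -0.0611 0 0; 0.0374 -0.0611 0 0; 0.0374 -0.0611 0 0; 0.0374 -0.0611 0 0; 0.0374 -0.0611 0 0'
python3 -m crank '0.0374 -0.0611 0 0; 0.0374 -0.0611 0 0; 0.0374 -0.0611 0 0; 0.0374 -0.0611 0 0; 0 0 0 0'
python3 -m crank '0 0 -0.05 0; 0 0 -0.05 0; 0 0 -0.05 0; 0 0 0 0; 0 0 0 0'
python3 -c "
from h import *
np.set_printoptions(precision=4,suppress=True)
snap('wrist','w1');o=ctrl.get_obs();print(o['tool_pos'],o['tool_rot'],o['contact_force'],o['t'])"
```

```text
t: 0.52
tool_pos: [0.2361, 0.4541, 0.2306]
tool_rot: [-0.888, -3.013, 0.002]
contact_force: [0.1, 0.1, -0.8]
opening: 0.0259
grip_force: 0.0
t: 0.93
tool_pos: [0.3296, 0.3014, 0.2309]
tool_rot: [-0.888, -3.013, 0.0]
contact_force: [1.1, 0.6, 0.6]
opening: -0.0005
grip_force: 0.0
t: 1.35
tool_pos: [0.4232, 0.1486, 0.231]
tool_rot: [-0.889, -3.013, -0.0]
contact_force: [0.9, 0.1, 0.8]
opening: -0.0
grip_force: 0.0
t: 1.77
tool_pos: [0.4994, 0.0235, 0.2308]
tool_rot: [0.897, 3.01, -0.003]
contact_force: [0.5, 0.3, -0.4]
opening: 0.0
grip_force: 0.0
t: 2.18
tool_pos: [0.4962, 0.0285, 0.1546]
tool_rot: [-0.887, -3.009, 0.001]
contact_force: [0.7, 0.3, -0.2]
opening: 0.0
grip_force: 0.0
[0.4975 0.0284 0.1567] [-0.8883 -3.013  -0.    ] [ 0.4733 -0.0526  0.1844] 2.2333
```

View pics/w1.png

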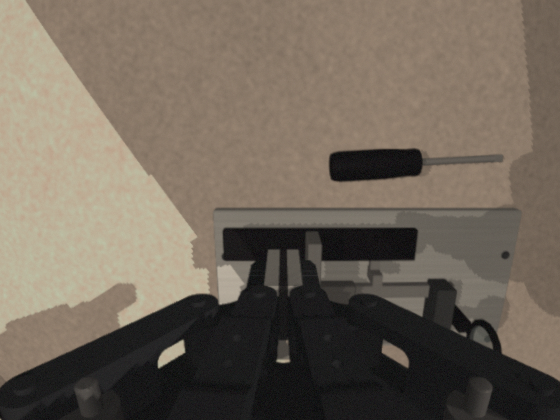

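The wrist view shows the bar from (222,228) to (417,260) and the plate edge from (215,209) to (519,209). The tab end is at (305–320,233), the pin at (376,272), and the fingertips at (268–300,250), just left of the tab. I'll refine from these.

Run:
```python
from h import *
np.set_printoptions(precision=4,suppress=True)
th=np.radians(-32.85);M=np.array([[np.cos(th),-np.sin(th)],[np.sin(th),np.cos(th)]]);o=np.array([.6301,.0364])
S=lambda p:M.T@(np.array(p)[:2]-o)*1000
for n,p,z in(('bar-y-x',(222,228),.038),('bar+y-x',(417,228),.038),('bar+y+x',(416,261),.038),('plate-y',(215,209),.012),('plate+y',(519,209),.012),('tab rear top',(306,233),.068),('tab front top',(320,233),.068),('pin top',(376,272),.047)):
    X=atz('w1',*p,z); print(n,X,S(X),atd('w1',*p)[2])
c=lambda u,v:(185+(u+.5)/5-.5,155+(v+.5)/5-.5)
print('tri bar',tri('top0',c(237,362),'w1',(417,228)),'tri bar -y',tri('top0',c(500,527),'w1',(222,228)),'tab rear',tri('top0',c(392,455),'w1',(306,233)))
p=ctrl.get_obs()['tool_pos'];print('tcp',p,S(p))
im=cv2.imread('pics/w1.png')[195:315,200:440];cv2.imwrite('pics/w1c.png',cv2.resize(cv2.convertScaleAbs(im,alpha=1.8),None,fx=3.3,fy=3.3,interpolation=cv2.INTER_CUBIC))
```

```text
bar-y-x [ 0.4856 -0.0239  0.038 ] [ -88.7159 -129.0236] 0.011644019666450789
bar+y-x [0.5711 0.1082 0.038 ] [-88.5048  28.3495] 0.011600850912628802
bar+y+x [0.5967 0.0945 0.038 ] [-59.5727  30.6788] 0.29647185596129244
plate-y [ 0.4726 -0.0277  0.012 ] [ -97.5325 -139.276 ] 0.010105869204540152
plate+y [0.6206 0.2013 0.012 ] [-97.451  133.4199] -3.524503418167457e-05
tab rear top [0.5158 0.0343 0.068 ] [-94.853  -63.7484] 0.04420635750816648
tab front top [0.5212 0.0426 0.068 ] [-94.8398 -53.8013] 0.03700067043544769
pin top [0.5818 0.0615 0.047 ] [-54.2274  -5.1023] 0.041505442838984774
tri bar (array([0.5742, 0.109 , 0.032 ]), np.float64(0.0005859650548976134)) tri bar -y (array([ 0.4869, -0.0257,  0.0321]), np.float64(0.0006136194171905566)) tab rear (array([0.5251, 0.0299, 0.0388]), np.float64(0.0014380846026085321))
tcp [0.4975 0.0284 0.1567] [-107.0175  -78.6216]
```

View pics/w1c.png

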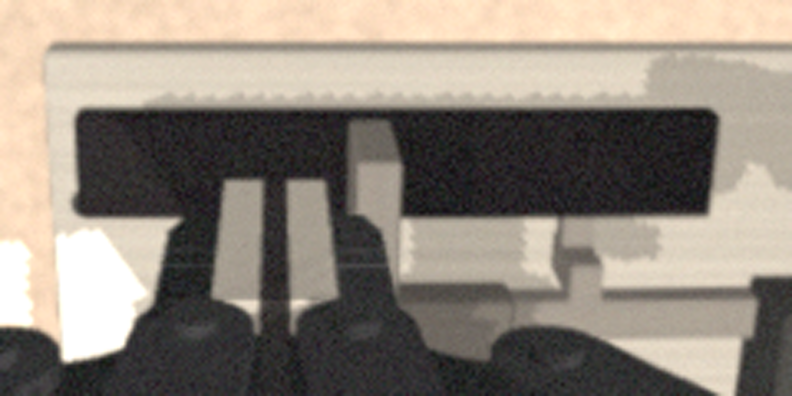

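The two views agree on the bar's centre line (x≈-74), the tab's rear (y≈-62) and the pin (x≈-54, y≈-5). I'll move over the bar behind the tab, down to just above it.

```bash
python3 -m crank '0.0208 -0.0269 0 0; 0.0208 -0.0269 0 0; 0 0 -0.05 0; 0 0 -0.05 0; 0 0 -0.05 0'
python3 -m crank '0 0 -0.04 0; 0 0 -0.02 0; 0 0 0 0; 0 0 0 0; 0 0 0 0'
python3 -c "
from h import *
o=ctrl.get_obs();print(o['tool_pos'],o['contact_force'])"
```

```text
t: 2.65
tool_pos: [0.5211, 0.0008, 0.084]
tool_rot: [0.887, 3.007, 0.002]
contact_force: [0.4, 1.1, -0.8]
opening: 0.0
grip_force: 0.0
t: 3.07
tool_pos: [0.5203, 0.0011, 0.0537]
tool_rot: [0.888, 3.009, 0.001]
contact_force: [-0.1, -0.8, 0.6]
opening: 0.0003
grip_force: 0.0
[0.52030531 0.00108699 0.05373474] [-0.11212419 -0.79313981  0.56342521]
```

```bash
python3 -m crank '0 0 -0.01 0; 0 0 -0.01 0; 0 0 -0.005 0; 0 0 0 0; 0 0 0 0' | egrep 'pos|force'
python3 -m crank '0 0 -0.006 0; 0 0 -0.006 0; 0 0 -0.004 0; 0 0 0 0; 0 0 0 0'| egrep 'pos|force'
python3 -m crank '0 0 -0.004 0; 0 0 -0.004 0; 0 0 0 0; 0 0 0 0; 0 0 0 0'| egrep 'pos|force'
```

```text
tool_pos: [0.5182, 0.0012, 0.0385]
contact_force: [-0.2, -1.0, -0.5]
grip_force: 0.0
tool_pos: [0.5188, 0.0012, 0.0312]
contact_force: [-2.1, -0.2, 5.9]
grip_force: 2.6
tool_pos: [0.5188, 0.0012, 0.0275]
contact_force: [-2.0, -0.1, 6.1]
grip_force: 3.3
```

```bash
python3 -m crank '0 0 -0.003 0; 0 0 -0.001 0; 0 0 0 0; 0 0 0 0; 0 0 0 0' | egrep 'pos|force'
```

```text
tool_pos: [0.5189, 0.0012, 0.0259]
contact_force: [-3.4, 1.1, 8.7]
grip_force: 4.4
```

```bash
python3 -m crank '0.0022 0.0034 -0.001 0; 0.0022 0.0034 0 0; 0.0022 0.0034 0 0; 0.0022 0.0034 0 0; 0.0022 0.0034 0 0' | egrep 'pos|force'
python3 -m crank '0.0011 0.0017 0 0; 0.0011 0.0017 0 0; 0.0011 0.0017 0 0; 0.0011 0.0017 0 0; 0.0011 0.0017 0 0' | egrep 'pos|force'
python3 -m crank '0.0011 0.0017 0 0; 0.0011 0.0017 0 0; 0.0011 0.0017 0 0; 0.0011 0.0017 0 0; 0.0011 0.0017 0 0' | egrep 'pos|force'
```

```text
tool_pos: [0.5244, 0.0075, 0.0259]
contact_force: [-6.9, -7.9, 11.8]
grip_force: 6.3
tool_pos: [0.5271, 0.0116, 0.0259]
contact_force: [-6.2, -8.7, 11.4]
grip_force: 6.3
tool_pos: [0.5299, 0.0159, 0.026]
contact_force: [-5.8, -7.5, 11.9]
grip_force: 6.3
```

```bash
python3 -m crank '0.0016 0.0025 0 0; 0.0022 0.0034 0 0; 0.0022 0.0034 0 0; 0.0022 0.0034 0 0; 0.0022 0.0034 0 0' | egrep 'pos|force'
python3 -m crank '0.0022 0.0034 0 0; 0.0022 0.0034 0 0; 0.0022 0.0034 0 0; 0.0022 0.0034 0 0; 0.0022 0.0034 0 0' | egrep 'pos|force'
python3 - <<'E'
from h import *
snap('side','s2');snap('wrist','w2')
a=cv2.imread('pics/s2.png')[180:280,210:350];b=cv2.imread('pics/w2.png')[180:320,200:440]
a=cv2.resize(a,(560,400));b=cv2.resize(b,(240,140))
b=np.vstack([b,np.zeros((260,240,3),np.uint8)]);cv2.imwrite('pics/m2.png',np.hstack([a,b]))
E
```

```text
tool_pos: [0.5351, 0.0239, 0.026]
contact_force: [-6.6, -9.4, 11.5]
grip_force: 6.5
tool_pos: [0.5406, 0.0324, 0.026]
contact_force: [-6.6, -8.9, 11.6]
grip_force: 6.5
```

View pics/m2.png

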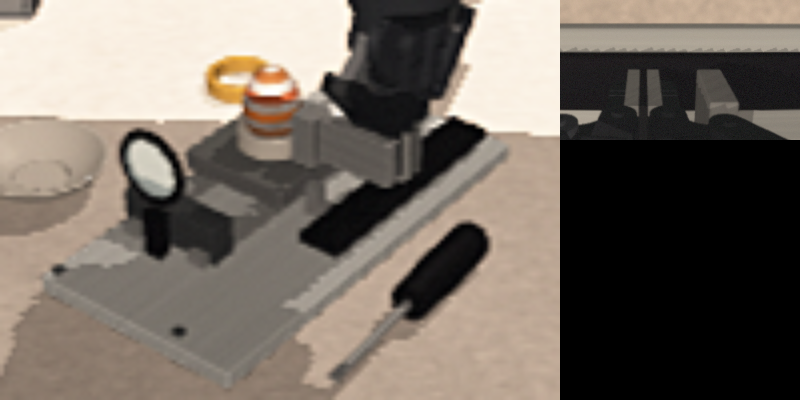

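The egg is still standing in its ring at (272,100), the fingers are pressing the bar, and the carriage is moving with the tab. I'll carry on.

```bash
python3 -m crank '0.0022 0.0034 0 0; 0.0022 0.0034 0 0; 0.0022 0.0034 0 0; 0.0022 0.0034 0 0; 0.0022 0.0034 0 0' | egrep 'pos|force'
python3 -m crank '0.0022 0.0034 0 0; 0.0022 0.0034 0 0; 0.0022 0.0034 0 0; 0.0022 0.0034 0 0; 0.0022 0.0034 0 0' | egrep 'pos|force'
python3 -m crank '0.0022 0.0034 0 0; 0.0022 0.0034 0 0; 0.0022 0.0034 0 0; 0.0022 0.0034 0 0; 0.0022 0.0034 0 0' | egrep 'pos|force'
python3 -m crank '0.0022 0.0034 0 0; 0.0022 0.0034 0 0; 0.0022 0.0034 0 0; 0.0011 0.0017 0 0; 0.0011 0.0017 0 0' | egrep 'pos|force'
```

```text
tool_pos: [0.5462, 0.0409, 0.026]
contact_force: [-6.2, -8.2, 12.1]
grip_force: 6.4
tool_pos: [0.5517, 0.0495, 0.026]
contact_force: [-5.4, -7.6, 11.3]
grip_force: 6.2
tool_pos: [0.5573, 0.0582, 0.026]
contact_force: [-5.5, -7.5, 11.1]
grip_force: 6.0
tool_pos: [0.5615, 0.0648, 0.0259]
contact_force: [-7.8, -10.7, 13.2]
grip_force: 7.7
```

```bash
python3 -m crank '0.0011 0.0017 0 0; 0.0011 0.0017 0 0; 0.0011 0.0017 0 0; 0 0 0 0; 0 0 0 0' | egrep 'pos|force'
python3 -m crank '0.0011 0.0017 0 0; 0.0011 0.0017 0 0; 0.0011 0.0017 0 0; 0 0 0 0; 0 0 0 0' | egrep 'pos|force'
```

```text
tool_pos: [0.5616, 0.065, 0.0258]
contact_force: [-11.1, -17.0, 17.3]
grip_force: 11.6
tool_pos: [0.5617, 0.0652, 0.0258]
contact_force: [-19.6, -25.9, 23.5]
grip_force: 16.3
```

Motion is blocked. From the geometry this must be the end stop, since the tab is well beyond 0.045. I'll relax the push slightly, keep the bar down, and check by picture.

```bash
python3 -m crank '-0.0022 -0.0034 0 0; -0.0022 -0.0034 0 0; 0 0 0 0; 0 0 0 0; 0 0 0 0' | egrep '^t:|pos|force'
python3 - <<'E'
from h import *
snap('side','s3');snap('wrist','w3')
a=cv2.imread('pics/s3.png')[180:280,210:350];b=cv2.imread('pics/w3.png')[180:300,200:520]
a=cv2.resize(a,(420,300));b=cv2.resize(b,(800,300));cv2.imwrite('pics/m3.png',np.vstack([np.hstack([a,np.zeros((300,380,3),np.uint8)]),cv2.convertScaleAbs(b,alpha=1.5)]))
E
```

```text
t: 9.83
tool_pos: [0.5617, 0.0651, 0.0259]
contact_force: [-10.8, -13.9, 15.3]
grip_force: 9.8
```

View pics/m3.png

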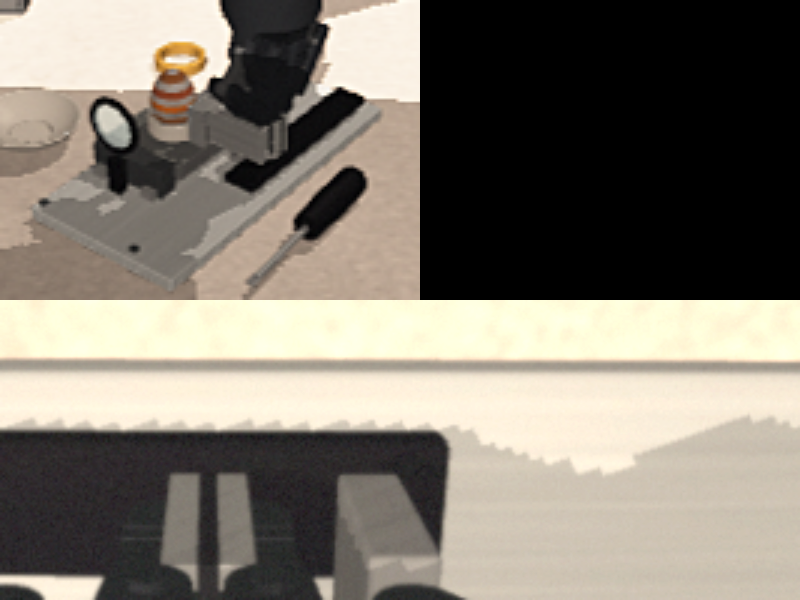

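In the picture the deck is against the stop block, the egg is standing behind the loupe, and the tab is near the bar's +y end. Next I'll check the tab's position numerically, back off the tab with the bar still down, and lift.

```bash
python3 - <<'E'
from h import *
th=np.radians(-32.85);M=np.array([[np.cos(th),-np.sin(th)],[np.sin(th),np.cos(th)]]);o=np.array([.6301,.0364])
S=lambda p:M.T@(np.array(p)[:2]-o)*1000
print(S(atz('w3',335,249,.038)), S(atz('w3',378,237,.026)))
E
python3 -m crank '-0.0022 -0.0034 0 0; -0.0022 -0.0034 0 0; -0.0022 -0.0034 0 0; -0.0011 -0.0017 0 0; 0 0 0 0' | egrep 'pos|force'
```

```text
[-86.91446375   7.69388478] [-87.73976309  28.47380919]
tool_pos: [0.561, 0.0636, 0.0265]
contact_force: [2.3, 3.6, 6.9]
grip_force: 3.5
```

The tab's rear is at y=+7.7, a travel of 0.070, so it is home. Now I'll release the bar slowly, then clear the area.

```bash
python3 -m crank '-0.0011 -0.0017 0.004 0; 0 0 0.006 0; 0 0 0.006 0; 0 0 0.01 0; 0 0 0.015 0' | egrep 'pos|force'
python3 -m crank '0 0 0.03 0; 0 0 0.05 0; 0 0 0.06 0; 0 0 0.06 0; 0 0 0.06 0' | egrep 'pos|force'
python3 -m crank '-0.04 -0.02 0.05 0; -0.05 -0.02 0 0; -0.05 -0.02 0 0; -0.04 -0.02 0 0; 0 0 0 0' | egrep '^t|pos|force'
python3 - <<'E'
from h import *
snap('side','s4');snap('top','t4')
a=cv2.imread('pics/s4.png')[180:280,210:350];b=cv2.imread('pics/t4.png')[140:270,185:330]
cv2.imwrite('pics/m4.png',np.hstack([cv2.resize(a,(400,286)),cv2.resize(cv2.convertScaleAbs(b,alpha=1.6),(400,286))]))
E
```

```text
tool_pos: [0.557, 0.0618, 0.0443]
contact_force: [-0.6, -0.1, -0.1]
grip_force: 0.0
tool_pos: [0.5563, 0.0617, 0.1749]
contact_force: [0.3, 0.4, 0.0]
grip_force: 0.0
t: 11.6
tool_pos: [0.4642, 0.0209, 0.1985]
tool_rot: [-0.89, -3.009, 0.003]
contact_force: [0.2, -0.6, 0.0]
grip_force: 0.0
```

View pics/m4.png

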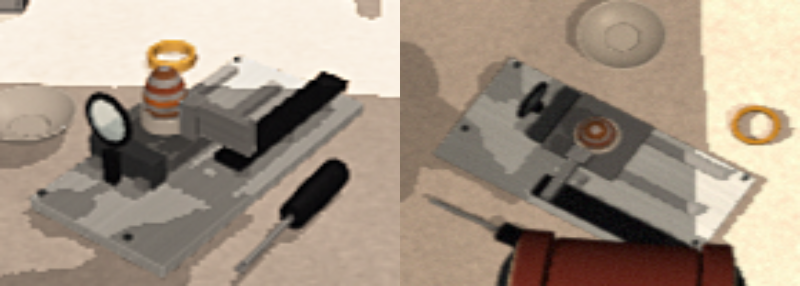

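The carriage is against the stop at (560,115), the egg stands at (597,135), and the bar is up again with the arm clear. I'm handing in.

```bash
python3 -c "
from station import ctrl
print(ctrl.finish_job())"
```

```text
the job is handed in; nothing more can be done
None
```

The carriage is home against the end stop (about 70 mm travel measured), the bar was released and looks sprung back up in the pictures, the egg is standing in its ring, and the job was handed in at about 12 s; I didn't see the pin itself behind the tab.

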